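# Open the battery box on the clinic trolley

### The job

The cells of the long battery box on the trolley need changing: lift its oblong cover plate up off its two pins and set it down gently, flat and grip upwards, in the clear end of the steel tray. Leave the cover of the square box seated, and leave the steel cup standing where it is in the tray.

Things in the scene. Friction and masses are not known exactly. Their poses are not given: they have to be found in the camera images.
- long_box_cover_grip (a point): Middle of the bar grip (60 mm along x, 14 wide along y, 30 high) on the loose grey cover to lift: plate 140 (x) by 85 (y) by 4 mm, 120 g, level on an oblong white fixed box 60 mm high. Two 7 mm steel pins stand 10 mm above the plate, loose in 12 mm holes 52 mm either side along x; it lifts freely. The point is 20 mm above the plate's underside, 14 below the grip's top. z up.
- tray_clear (a point): Middle of the clear end of the open dark steel tray (fixed), on its floor, 4 mm above the table. Tray 300 (x) by 200 mm (y) inside, walls 4 mm thick, rising 16 mm above its floor. From this point the inner walls are 105 mm away towards -x and 100 mm either side along y; towards +x the floor is clear for 110 mm, up to the cup. z up.
- square_box_cover_grip (a point): The cover to leave alone: the same grey plastic, grip and thickness, but a square plate 100 mm by 100 mm, seated on two pins on a square white box of the same height (60 mm). The point is in the middle of its bar grip, 20 mm above the plate's underside.
- cup_center (a point): Open steel cup standing loose in the +x end of the tray, 66 mm across the rim and 55 mm high; the point is at its middle, half-way up.
Not all that is in view belongs to the job. Leave any red look-alike of the part that bears long_box_cover_grip alone. Of the things that look like the part that bears cup_center, take the one that is farthest to the robot's right at the start.

How it is judged:
On the way:
1. the oblong cover is lifted clear above its pins (height (world z) of long_box_cover_grip above 0.095 m), for 0.1 s.
At the end, for the whole second after the job is handed in: The oblong cover lies at rest on the tray's floor inside its walls, flat within 0.1 rad and 6 mm, grip upwards; the square cover is still seated (moved under 8 mm); the cup stands upright (within 0.17 rad), under 30 mm from where it was (z of long_box_cover_grip in the frame of tray_clear below 0.026 m and x of long_box_cover_grip in the frame of tray_clear between -0.09 and 0.09 m and y of long_box_cover_grip in the frame of tray_clear between -0.09 and 0.09 m and angle between long_box_cover_grip's own z axis and vertical below 0.1 rad and linear speed of long_box_cover below 0.02 m/s and distance of square_box_cover_grip from where it was at the start of the episode below 0.008 m and distance of cup_center from where it was at the start of the episode below 0.03 m and angle between cup_center's own z axis and vertical below 0.17 rad); the robot touches nothing.
It fails at once if the oblong cover is dropped or flung into the tray (faster than 0.8 m/s within 60 mm of its floor) (z of long_box_cover_grip in the frame of tray_clear below 0.08 m and horizontal distance between long_box_cover_grip and tray_clear below 0.2 m and linear speed of long_box_cover above 0.8 m/s).
It fails at once if the square cover is lifted off (height (world z) of square_box_cover_grip above 0.092 m).
It fails at once if the cup is tipped over (angle between cup_center's own z axis and vertical above 0.8 rad).
It also fails if it takes over 43 s, if anything falls off the work surface, if the arm or the gripper's body presses on something with over 40 N, if the wrist force passes 120 N, or if a joint passes its speed limit or range.

### The arm

A 7-joint arm with a two-finger parallel gripper is mounted at the origin on the work surface. World frame = base frame: x ahead of the robot, y to its left, z up, the work surface at z = 0. Lengths are in m, angles in rad, forces in N, time in s.
With the tool pointing down it reaches from about 0.425 to 0.825 m from the base axis. Payload 3.6 kg.
Tool frame: the origin (TCP) lies at the very end of the fingers, on their centre line; the grasp point (between the pads) lies 19 mm behind it; z points along the fingers, y is the line along which they close (so a half turn about z gives the same grasp; the last joint's range is limited). The gripper opens to 85 mm and grips with 20 to 120 N. Pads are 22 mm wide; open, the fingers measure 114 mm over their backs; the gripper's body (76 mm by 85 mm) begins 54 mm behind the grasp point. The pads swing forward as they close: fully open they stand 13 mm farther back than shut.
Start: joints at [1.298, 0.615, -0.013, 1.423, 0.008, 1.103, -0.04], TCP at [0.159, -0.63, 0.231] pointing down, gripper open.
Joint ranges: [-3.12, 3.12], [-0.3, 2.06], [-1.34, 1.32], [0.26, 2.42], [-1.36, 4.5], [0.01, 1.98], [-2.84, 2.84]. Speed limits (rad/s): [2.79, 2.79, 3.14, 3.14, 3.14, 3.14, 3.14].

### API

Orientations are given as a rotation vector (axis times angle).
In Python, from workcell import ctrl gives the robot as it stands.
- The arm moves only by the tool apply_moves, never from a script. Its argument "plan" is a list of rows, each an object of numbers: "x", "y", "z": the shift along the world's x, y, z in cm; "wx", "wy", "wz": the turn, a rotation vector about the world's x, y, z in degrees; "grip": the gripper's target within -1 to 1 (shut at 1, half-way at 0, fully open at -1). In form: [{"x": .., "y": .., "z": .., "wx": .., "wy": .., "wz": .., "grip": ..}, ...]. A call has 1 to 20 rows; each row shifts and turns the commanded pose from where the row before left it; what a row does not reach is not made up. A row lasts 1/12 s, in which the tool goes at most 41.7 mm and 7.16 degrees, less where a joint would pass 70% of its speed; a pose out of reach is approached as far as the arm can. A call is refused whole if a number of a shift passes 4.17 or a number of a turn 7.16, either way. A call with a gripper value outside its range is refused whole. The fingers move at their own pace and stop on an object; "newtons" is the grip in N (left out, the last holds). Time passes only in rows, so rows that do not move let the fingers close. It gives the time, the measured TCP pose, the force, the opening and the grip force at its end, in the units of the state.
- ctrl.get_state(): the state, without advancing time (a new reading comes with each control period).
- ctrl.snapshot(name): name is "scene" or "top" or "wrist"; returns a dict with "color" (400x640x3 uint8, red, green, blue), "vfov" (degrees; the focal length in pixels is half the picture's height over the tangent of half this angle, whatever the lens; pixels are square), "cx", "cy" (the principal point, pixels), "dist_coeffs" ([k1, k2, p1, p2, k3] as OpenCV has them; the pictures are not rectified), "extrinsics" (4x4, takes a point from world to camera coordinates). Camera axes: x right, y up, looking along -z (the intrinsics and any distortion apply to the point x, -y, -z); pixel columns grow to the right and rows downward; lengths in m; the calibration is good to about 2 mm. A picture is of the moment at which its call begins. There is no depth.
- ctrl.job_done(): hands the job in; it is judged then, once.
The state is a dict: "time": time; "qpos": joint angles; "joint_vel": joint speeds; "tau": joint torques, N m; "eef_pos": TCP position; "tool_rot": TCP orientation; "force": force on the tool from outside, world axes, zero at the start; "torque": the same for the moment, N m; "opening": opening from 0.0 (shut) to 1.0 (fully open); "gripper_force": force on a finger pad.
Only numpy, scipy, OpenCV 4.12 (cv2) and the standard library are available. Lean on these libraries where they do the work, as an engineer would, in place of code of your own. Each camera call takes 0.05 s, during which the arm holds its last target. There are 200 camera calls.

## Working session

There is one attempt and no reset: what is moved stays moved. The work goes in short steps, Python scripts to look and compute and a tool call to move; the robot and the scene stay as the last step left them, time stands still between calls to the robot, and variables do not carry over. Pictures are saved under pics/ and viewed, at most 10 in all, crops included, and the job is handed in when it is done.

Besides the shell and the picture viewer there is one more tool, called after "Emit:" by a JSON object that holds its "name" and its "arguments". apply_moves: Moves the arm, as the interface text tells. Its arguments: {"type":"object","properties":{"plan":{"type":"array","items":{"type":"object","properties":{"x":{"type":"number"},"y":{"type":"number"},"z":{"type":"number"},"wx":{"type":"number"},"wy":{"type":"number"},"wz":{"type":"number"},"grip":{"type":"number"}}}},"newtons":{"type":"number"}},"required":["plan"]}

```bash
mkdir -p pics; cat > h.py <<'E'
import numpy as np,cv2
from workcell import ctrl
def snap(n,f):
    s=ctrl.snapshot(n); cv2.imwrite(f'pics/{f}.png',s['color'][:,:,::-1]); np.save(f'pics/{f}.npy',s,allow_pickle=True); return s
def load(f): return np.load(f'pics/{f}.npy',allow_pickle=True).item()
def K(s):
    f=200/np.tan(np.radians(s['vfov'])/2); return np.array([[f,0,s['cx']],[0,f,s['cy']],[0,0,1.]])
def ray(s,uv,z):
    p=cv2.undistortPoints(np.array(uv,float).reshape(-1,1,2),K(s),np.array(s['dist_coeffs'],float)).reshape(-1,2)
    E=np.array(s['extrinsics']);R,t=E[:3,:3],E[:3,3];c=-R.T@t
    d=np.c_[p[:,0],-p[:,1],-np.ones(len(p))]@R
    return c+d*((z-c[2])/d[:,2])[:,None]
E
python3 - <<'E'
from h import *
for n in('scene','top'): snap(n,n+'0')
st=ctrl.get_state();print(st['time'],st['eef_pos'],st['tool_rot'],st['opening'])
E
```

```text
0.1 [ 0.15865795 -0.62960698  0.23023031] [-3.11533902e+00 -3.86531734e-01  4.79150978e-04] 0.998711924065469
```

View pics/top0.png

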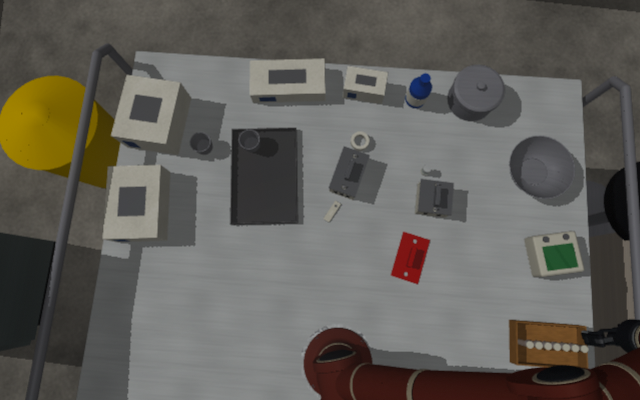

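View pics/scene0.png

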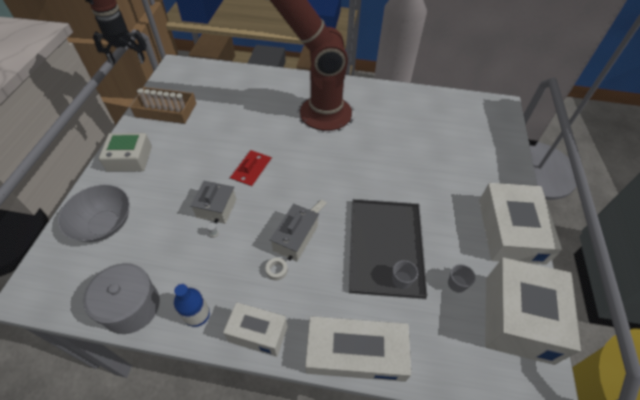

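Top view: the candidates for the cover are the grey oblong at (350,172), the grey square at (435,198) and the red look-alike at (410,257), so I take the grey oblong. For the cup, (249,140) in the tray is farther right than (201,143), so it is the one to leave alone. I'll check with a close crop and measure.

```bash
python3 - <<'E'
from h import *
s=load('top0');im=s['color'][:,:,::-1]
c=im[115:235,220:380]; cv2.imwrite('pics/crop1.png',cv2.resize(c,None,fx=5,fy=5,interpolation=cv2.INTER_CUBIC))
print(ray(s,[[350,172],[435,198]],.08),ray(s,[[335,365]],0))
print('tray rim',ray(s,[[232,129],[297,129],[300,223],[232,224]],.02)); print('cup rim',ray(s,[[249,140]],.059))
E
```

```text
[[ 0.55828924  0.00140419  0.08      ]
 [ 0.49678591 -0.25491769  0.08      ]] [[-0.00469801  0.00754141  0.        ]]
tray rim [[0.68864169 0.38541683 0.02      ]
 [0.70332729 0.17699256 0.02      ]
 [0.40146692 0.14255006 0.02      ]
 [0.38345253 0.35077907 0.02      ]]
cup rim [[0.64358176 0.31944998 0.059     ]]
```

View pics/crop1.png

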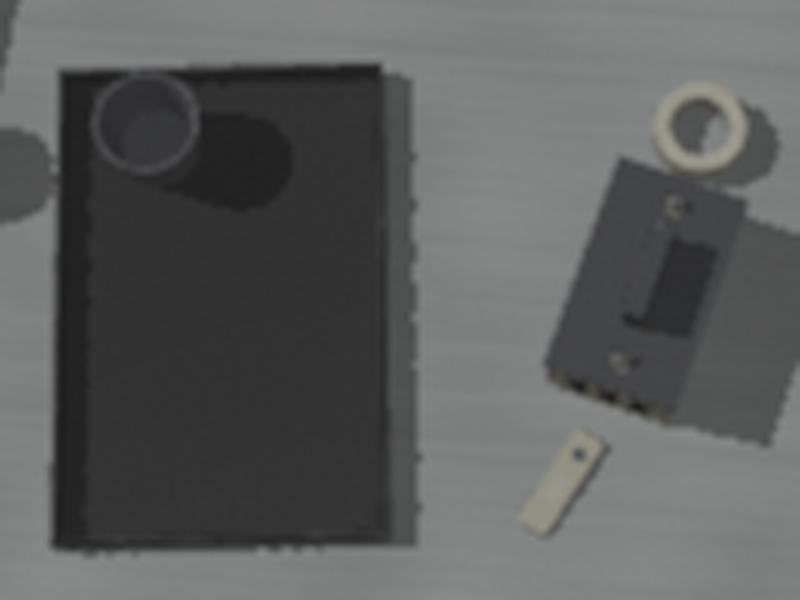

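The crop shows the grey oblong plate with two pins at about (677,207) and (622,362), and a bar grip between them. The tray and its cup are also visible, along with a white ring and a white tag beside the box. The choice is confirmed, so I compute positions next.

```bash
python3 - <<'E'
from h import *
s=load('top0')
f=lambda a:np.array(a)/5.+[219.6,114.6]
P=ray(s,f([[677,204],[622,359]]),.072);C=ray(s,f([[620,158],[747,203],[675,413],[548,366]]),.064)
d=P[0]-P[1];e=(C[0]+C[1]-C[2]-C[3])/2
print(P.mean(0),np.linalg.norm(d),np.degrees(np.arctan2(d[1],d[0])));print(C.mean(0),np.linalg.norm(e),np.degrees(np.arctan2(e[1],e[0])))
T=ray(s,f([[60,70],[382,67],[390,543],[53,547]]),.02)
x=(T[0]+T[1]-T[2]-T[3])/2;L=np.linalg.norm(x);u=x/L;print(L,np.linalg.norm(T[0]-T[1]),np.degrees(np.arctan2(x[1],x[0])),T.mean(0),'clear',T.mean(0)-.045*u)
E
```

```text
[0.56398192 0.00268492 0.072     ] 0.10267921664300525 -15.52805455409715
[0.56406268 0.0034637  0.064     ] 0.13875085852039143 -15.01282037509429
0.3080130269555919 0.20703848086303564 5.6992266870438115 [0.54493577 0.26837223 0.02      ] clear [0.50015821 0.26390345 0.02      ]
```

Emit:
{"name": "apply_moves", "arguments": {"plan": [{"x":2,"y":3,"wz":-1.5},{"x":2,"y":3,"wz":-1.5},{"x":2,"y":3,"wz":-1.5},{"x":2,"y":3,"wz":-1.5},{"x":2,"y":3,"wz":-1.5},{"x":2,"y":3,"wz":-1.5},{"x":2,"y":3,"wz":-1.5},{"x":2,"y":3,"wz":-1.5},{"x":2,"y":3,"wz":-1.5},{"x":2,"y":3,"wz":-1.5},{"x":2,"y":3,"wz":-1.5},{"x":2,"y":3,"wz":-1.5},{"x":2,"y":3,"wz":-1.5},{"x":2,"y":3,"wz":-1.5},{"x":2,"y":3,"wz":-1.5},{"x":2,"y":3,"wz":-1.5},{"x":2,"y":3,"wz":-1.5},{"x":2,"y":3,"wz":-1.5},{"x":2,"y":3,"wz":-1.5},{"x":2,"y":3,"wz":-1}]}}

```text
invalid input
```

Emit:
{"name": "apply_moves", "arguments": {"plan": [{"grip":-0.4},{"grip":-0.4},{"grip":-0.4}]}}

```text
invalid input
```

```bash
python3 - <<'E'
from h import *
snap('wrist','w1')
st=ctrl.get_state();print(st['time'],st['eef_pos'],st['tool_rot'],st['opening'])
E
```

```text
0.15 [ 0.15862388 -0.62973222  0.23039265] [-3.11574426e+00 -3.86432425e-01  4.56000586e-04] 1.0022925825581919
```

View pics/w1.png

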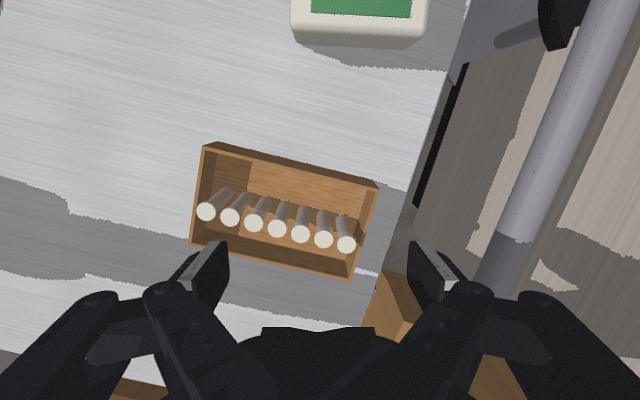

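The moves were refused and the wrist view still shows the start position, with the tube rack between the fingers. I'll retry with every field filled in.

Emit:
{"name": "apply_moves", "arguments": {"newtons": 40, "plan": [{"x":2,"y":3,"z":0,"wx":0,"wy":0,"wz":-1.5,"grip":-1},{"x":2,"y":3,"z":0,"wx":0,"wy":0,"wz":-1.5,"grip":-1},{"x":2,"y":3,"z":0,"wx":0,"wy":0,"wz":-1.5,"grip":-1},{"x":2,"y":3,"z":0,"wx":0,"wy":0,"wz":-1.5,"grip":-1},{"x":2,"y":3,"z":0,"wx":0,"wy":0,"wz":-1.5,"grip":-1},{"x":2,"y":3,"z":0,"wx":0,"wy":0,"wz":-1.5,"grip":-1},{"x":2,"y":3,"z":0,"wx":0,"wy":0,"wz":-1.5,"grip":-1},{"x":2,"y":3,"z":0,"wx":0,"wy":0,"wz":-1.5,"grip":-1},{"x":2,"y":3,"z":0,"wx":0,"wy":0,"wz":-1.5,"grip":-1},{"x":2,"y":3,"z":0,"wx":0,"wy":0,"wz":-1.5,"grip":-1},{"x":2,"y":3,"z":0,"wx":0,"wy":0,"wz":-1.5,"grip":-1},{"x":2,"y":3,"z":0,"wx":0,"wy":0,"wz":-1.5,"grip":-1},{"x":2,"y":3,"z":0,"wx":0,"wy":0,"wz":-1.5,"grip":-1},{"x":2,"y":3,"z":0,"wx":0,"wy":0,"wz":-1.5,"grip":-1},{"x":2,"y":3,"z":0,"wx":0,"wy":0,"wz":-1.5,"grip":-1},{"x":2,"y":3,"z":0,"wx":0,"wy":0,"wz":-1.5,"grip":-1},{"x":2,"y":3,"z":0,"wx":0,"wy":0,"wz":-1.5,"grip":-1},{"x":2,"y":3,"z":0,"wx":0,"wy":0,"wz":-1.5,"grip":-1},{"x":2,"y":3,"z":0,"wx":0,"wy":0,"wz":-1.5,"grip":-1},{"x":2,"y":3,"z":0,"wx":0,"wy":0,"wz":-1,"grip":-1}]}}

```text
time: 1.82
eef_pos: [0.5593, -0.0286, 0.2311]
tool_rot: [3.113, -0.421, -0.001]
force: [0.7, -0.2, -0.7]
opening: 1.0
gripper_force: 0.0
```

Emit:
{"name": "apply_moves", "arguments": {"plan": [{"x":0,"y":0,"z":0,"wx":0,"wy":0,"wz":0,"grip":-0.4},{"x":0,"y":0,"z":0,"wx":0,"wy":0,"wz":0,"grip":-0.4},{"x":0,"y":0,"z":0,"wx":0,"wy":0,"wz":0,"grip":-0.4}]}}

```text
time: 2.07
eef_pos: [0.5583, -0.0309, 0.2308]
tool_rot: [3.112, -0.42, -0.002]
force: [-0.5, -0.7, 0.1]
opening: 0.699
gripper_force: 0.0
```

```bash
python3 - <<'E'
from h import *
snap('wrist','w2')
st=ctrl.get_state();print(st['time'],st['eef_pos'],st['tool_rot'],st['opening'])
E
```

```text
2.1167 [ 0.55805875 -0.03181605  0.23099741] [ 3.11175271e+00 -4.22426818e-01 -1.60058737e-03] 0.7005987469163916
```

View pics/w2.png

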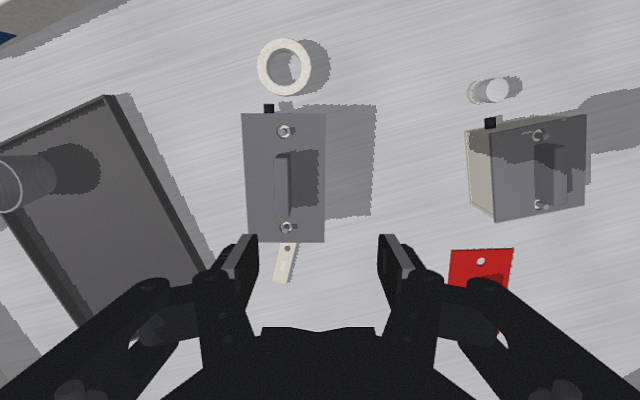

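The wrist view shows the plate square to the fingers, with corners at (241,114), (324,114), (325,242) and (240,242), and pins at (285,131) and (287,227). I'll cast rays for those.

```bash
python3 - <<'E'
from h import *
s=load('w2')
C=ray(s,[[241,114],[324,114],[325,242],[240,242]],.064);P=ray(s,[[285,131],[287,227]],.072)
e=(C[0]+C[1]-C[2]-C[3])/2;d=P[0]-P[1]
print(C.mean(0),np.linalg.norm(e),np.degrees(np.arctan2(e[1],e[0])));print(P.mean(0),np.linalg.norm(d),np.degrees(np.arctan2(d[1],d[0])))
st=ctrl.get_state();print((C.mean(0)-st['eef_pos'])*100)
E
```

```text
[0.56436462 0.00438575 0.064     ] 0.13850499290314267 -17.117853682300616
[ 0.56552709 -0.00079756  0.072     ] 0.10105557104628243 -15.769944597066381
[  0.63058693   3.62018019 -16.69974112]
```

Emit:
{"name": "apply_moves", "arguments": {"plan": [{"x":0.3,"y":1.7,"z":0,"wx":0,"wy":0,"wz":0,"grip":-0.4},{"x":0.3,"y":1.7,"z":0,"wx":0,"wy":0,"wz":0,"grip":-0.4},{"x":0,"y":0,"z":-2.5,"wx":0,"wy":0,"wz":0,"grip":-0.4},{"x":0,"y":0,"z":-2.5,"wx":0,"wy":0,"wz":0,"grip":-0.4},{"x":0,"y":0,"z":-2.5,"wx":0,"wy":0,"wz":0,"grip":-0.4},{"x":0,"y":0,"z":-2.5,"wx":0,"wy":0,"wz":0,"grip":-0.4},{"x":0,"y":0,"z":-2,"wx":0,"wy":0,"wz":0,"grip":-0.4},{"x":0,"y":0,"z":0,"wx":0,"wy":0,"wz":0,"grip":-0.4},{"x":0,"y":0,"z":0,"wx":0,"wy":0,"wz":0,"grip":-0.4}]}}

```text
time: 2.87
eef_pos: [0.5639, 0.002, 0.1109]
tool_rot: [3.112, -0.424, -0.003]
force: [0.5, -0.1, 0.0]
opening: 0.7
gripper_force: 0.0
```

```bash
python3 - <<'E'
from h import *
snap('wrist','w3')
st=ctrl.get_state();print(st['time'],st['eef_pos'],st['tool_rot'],st['opening'])
E
```

```text
2.9167 [0.56510996 0.00234358 0.11210328] [ 3.11260006e+00 -4.22979214e-01  1.53852741e-03] 0.7013309200552656
```

View pics/w3.png

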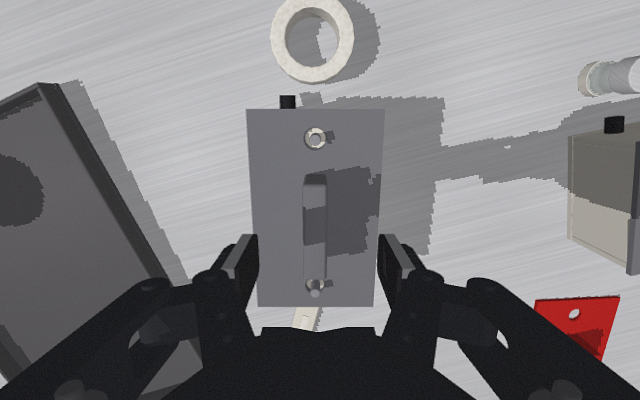

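The view shows the grip at column 315, midway between the fingers at 317. Next I lower and close on it.

Emit:
{"name": "apply_moves", "arguments": {"newtons": 40, "plan": [{"x":0,"y":0,"z":-1.5,"wx":0,"wy":0,"wz":0,"grip":-0.4},{"x":0,"y":0,"z":-1.5,"wx":0,"wy":0,"wz":0,"grip":-0.4},{"x":0,"y":0,"z":-1,"wx":0,"wy":0,"wz":0,"grip":-0.4},{"x":0,"y":0,"z":0,"wx":0,"wy":0,"wz":0,"grip":0.2},{"x":0,"y":0,"z":0,"wx":0,"wy":0,"wz":0,"grip":0.5},{"x":0,"y":0,"z":0,"wx":0,"wy":0,"wz":0,"grip":1},{"x":0,"y":0,"z":0,"wx":0,"wy":0,"wz":0,"grip":1},{"x":0,"y":0,"z":0,"wx":0,"wy":0,"wz":0,"grip":1},{"x":0,"y":0,"z":0,"wx":0,"wy":0,"wz":0,"grip":1},{"x":0,"y":0,"z":0,"wx":0,"wy":0,"wz":0,"grip":1},{"x":0,"y":0,"z":0,"wx":0,"wy":0,"wz":0,"grip":1}]}}

```text
time: 3.83
eef_pos: [0.5659, 0.0037, 0.0726]
tool_rot: [-3.113, 0.42, -0.004]
force: [0.1, 0.2, 5.7]
opening: 0.153
gripper_force: 40.1
```

Emit:
{"name": "apply_moves", "arguments": {"plan": [{"x":0,"y":0,"z":0.7,"wx":0,"wy":0,"wz":0,"grip":1},{"x":0,"y":0,"z":0.8,"wx":0,"wy":0,"wz":0,"grip":1},{"x":0,"y":0,"z":1,"wx":0,"wy":0,"wz":0,"grip":1},{"x":0,"y":0,"z":1.5,"wx":0,"wy":0,"wz":0,"grip":1},{"x":0,"y":0,"z":2,"wx":0,"wy":0,"wz":0,"grip":1},{"x":0,"y":0,"z":2,"wx":0,"wy":0,"wz":0,"grip":1},{"x":0,"y":0,"z":0,"wx":0,"wy":0,"wz":0,"grip":1},{"x":0,"y":0,"z":0,"wx":0,"wy":0,"wz":0,"grip":1}]}}

```text
time: 4.5
eef_pos: [0.5655, 0.0038, 0.1527]
tool_rot: [-3.113, 0.42, -0.005]
force: [-0.2, -0.7, -2.8]
opening: 0.154
gripper_force: 39.1
```

```bash
python3 - <<'E'
from h import *
snap('wrist','w4')
st=ctrl.get_state();print(st['time'],st['eef_pos'],st['tool_rot'],st['opening'],st['force'])
E
```

```text
4.55 [0.56446154 0.00374727 0.15141543] [-3.11339423e+00  4.19613095e-01  9.06260196e-06] 0.14853500373797773 [-0.05808554 -0.41913668 -1.04201385]
```

View pics/w4.png

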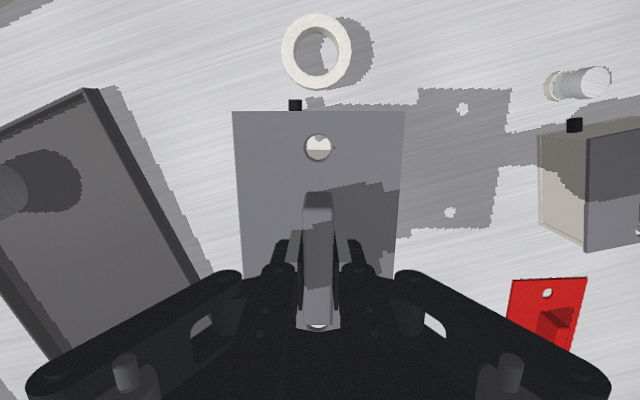

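The cover is held and level, with its hole at (318,146) clear of the pins. Now I carry it to the tray.

Emit:
{"name": "apply_moves", "arguments": {"plan": [{"x":-0.7,"y":2.6,"z":0,"wx":0,"wy":0,"wz":2.1,"grip":1},{"x":-0.7,"y":2.6,"z":0,"wx":0,"wy":0,"wz":2.1,"grip":1},{"x":-0.7,"y":2.6,"z":0,"wx":0,"wy":0,"wz":2.1,"grip":1},{"x":-0.7,"y":2.6,"z":0,"wx":0,"wy":0,"wz":2.1,"grip":1},{"x":-0.7,"y":2.6,"z":0,"wx":0,"wy":0,"wz":2.1,"grip":1},{"x":-0.7,"y":2.6,"z":0,"wx":0,"wy":0,"wz":2.1,"grip":1},{"x":-0.7,"y":2.6,"z":0,"wx":0,"wy":0,"wz":2.1,"grip":1},{"x":-0.7,"y":2.6,"z":0,"wx":0,"wy":0,"wz":2.1,"grip":1},{"x":-0.7,"y":2.6,"z":0,"wx":0,"wy":0,"wz":2.1,"grip":1},{"x":-0.7,"y":2.6,"z":0,"wx":0,"wy":0,"wz":2.1,"grip":1},{"x":0,"y":0,"z":-2.5,"wx":0,"wy":0,"wz":0,"grip":1},{"x":0,"y":0,"z":-2.5,"wx":0,"wy":0,"wz":0,"grip":1},{"x":0,"y":0,"z":-2.5,"wx":0,"wy":0,"wz":0,"grip":1},{"x":0,"y":0,"z":-1.5,"wx":0,"wy":0,"wz":0,"grip":1},{"x":0,"y":0,"z":0,"wx":0,"wy":0,"wz":0,"grip":1},{"x":0,"y":0,"z":0,"wx":0,"wy":0,"wz":0,"grip":1}]}}

```text
time: 5.88
eef_pos: [0.4936, 0.2631, 0.0597]
tool_rot: [3.136, 0.155, -0.006]
force: [0.8, -0.4, -1.5]
opening: 0.155
gripper_force: 39.1
```

```bash
python3 - <<'E'
from h import *
snap('wrist','w5')
st=ctrl.get_state();print(st['time'],st['eef_pos'],st['tool_rot'],st['opening'],st['force'])
E
```

```text
5.9333 [0.49466134 0.26363051 0.06099737] [ 3.13748440e+00  1.54525886e-01 -1.35661542e-03] 0.15732658215264278 [ 0.76095165  0.35237954 -1.14714617]
```

View pics/w5.png

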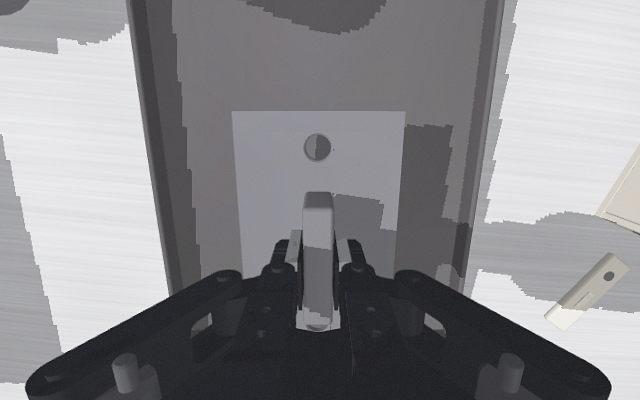

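The cover sits centred between the tray walls, with the plate spanning columns 232–405 and the walls at about 170 and 470. Now I lower it gently.

Emit:
{"name": "apply_moves", "arguments": {"plan": [{"x":0,"y":0,"z":-1.2,"wx":0,"wy":0,"wz":0,"grip":1},{"x":0,"y":0,"z":-1.2,"wx":0,"wy":0,"wz":0,"grip":1},{"x":0,"y":0,"z":-0.8,"wx":0,"wy":0,"wz":0,"grip":1},{"x":0,"y":0,"z":-0.4,"wx":0,"wy":0,"wz":0,"grip":1},{"x":0,"y":0,"z":-0.3,"wx":0,"wy":0,"wz":0,"grip":1},{"x":0,"y":0,"z":-0.2,"wx":0,"wy":0,"wz":0,"grip":1},{"x":0,"y":0,"z":-0.1,"wx":0,"wy":0,"wz":0,"grip":1},{"x":0,"y":0,"z":0,"wx":0,"wy":0,"wz":0,"grip":1},{"x":0,"y":0,"z":0,"wx":0,"wy":0,"wz":0,"grip":1}]}}

```text
time: 6.68
eef_pos: [0.495, 0.2639, 0.0197]
tool_rot: [-3.137, -0.155, -0.001]
force: [-0.3, 0.4, -1.7]
opening: 0.148
gripper_force: 39.2
```

Emit:
{"name": "apply_moves", "arguments": {"plan": [{"x":0,"y":0,"z":-0.1,"wx":0,"wy":0,"wz":0,"grip":1},{"x":0,"y":0,"z":-0.1,"wx":0,"wy":0,"wz":0,"grip":1},{"x":0,"y":0,"z":0,"wx":0,"wy":0,"wz":0,"grip":1},{"x":0,"y":0,"z":0,"wx":0,"wy":0,"wz":0,"grip":1}]}}

```text
time: 7.02
eef_pos: [0.4948, 0.2637, 0.0173]
tool_rot: [3.138, 0.155, -0.0]
force: [-0.0, 0.3, -1.5]
opening: 0.152
gripper_force: 39.2
```

Emit:
{"name": "apply_moves", "arguments": {"plan": [{"x":0,"y":0,"z":-0.1,"wx":0,"wy":0,"wz":0,"grip":1},{"x":0,"y":0,"z":0,"wx":0,"wy":0,"wz":0,"grip":1},{"x":0,"y":0,"z":0,"wx":0,"wy":0,"wz":0,"grip":1}]}}

```text
time: 7.27
eef_pos: [0.495, 0.2638, 0.0166]
tool_rot: [-3.138, -0.155, -0.001]
force: [-0.7, -0.9, 2.5]
opening: 0.16
gripper_force: 39.7
```

Force rose to +2.5 N, so the cover is touching the floor. Release and retreat.

Emit:
{"name": "apply_moves", "arguments": {"plan": [{"x":0,"y":0,"z":0,"wx":0,"wy":0,"wz":0,"grip":0.5},{"x":0,"y":0,"z":0,"wx":0,"wy":0,"wz":0,"grip":0.1},{"x":0,"y":0,"z":0,"wx":0,"wy":0,"wz":0,"grip":-0.1},{"x":0,"y":0,"z":0,"wx":0,"wy":0,"wz":0,"grip":-0.1},{"x":0,"y":0,"z":0,"wx":0,"wy":0,"wz":0,"grip":-0.1},{"x":0,"y":0,"z":1,"wx":0,"wy":0,"wz":0,"grip":-0.1},{"x":0,"y":0,"z":2,"wx":0,"wy":0,"wz":0,"grip":-0.1},{"x":0,"y":0,"z":3,"wx":0,"wy":0,"wz":0,"grip":-0.1},{"x":0,"y":0,"z":3,"wx":0,"wy":0,"wz":0,"grip":-0.1},{"x":0,"y":0,"z":3,"wx":0,"wy":0,"wz":0,"grip":-0.1},{"x":0,"y":0,"z":3,"wx":0,"wy":0,"wz":0,"grip":-0.1},{"x":0,"y":0,"z":0,"wx":0,"wy":0,"wz":0,"grip":-0.1},{"x":0,"y":0,"z":0,"wx":0,"wy":0,"wz":0,"grip":-0.1}]}}

```text
time: 8.35
eef_pos: [0.4959, 0.2644, 0.169]
tool_rot: [-3.135, -0.154, -0.008]
force: [0.7, 0.4, -0.6]
opening: 0.548
gripper_force: 0.0
```

```bash
python3 - <<'E'
from h import *
snap('scene','s6')
st=ctrl.get_state();print(st['time'],st['eef_pos'],st['opening'],st['force'])
s=snap('wrist','w6')
a=load('s6')['color'];b=s['color'];cv2.imwrite('pics/both.png',cv2.resize(np.vstack([a[130:330,150:550],b[:,120:520]]),None,fx=1,fy=1)[:,:,::-1])
E
```

```text
8.4 [0.49478137 0.26367455 0.16720478] 0.5473453297661963 [-0.46122858 -0.2585     -0.55050682]
```

View pics/both.png

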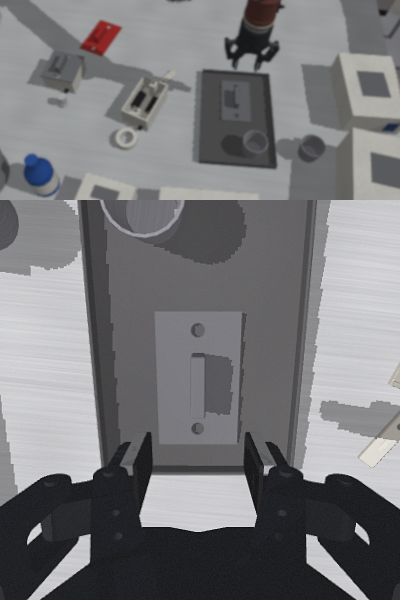

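The cover lies flat in the tray with its grip up, at (198,380) in the picture. The cup stands, the square cover is seated and the gripper is clear, so I hand in.

```bash
python3 -c "
from workcell import ctrl
print(ctrl.job_done())"
```

```text
the job is handed in; nothing more can be done
None
```

The oblong cover is off its pins and lies flat, grip up, in the clear end of the tray, with the square cover and the cup left as they were; I handed the job in at about 8.5 s, and no verdict was shown.

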